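Square up the serving board and take the roll with the tongs

TASK

Push the little serving board square and flush into the corner of the wooden fence, with the bread roll riding on it. Then pick up the serving tongs, close their jaws on the roll and lift it well clear (about a hand's breadth above the board), leaving the board home in its corner. Never touch the roll except with the tongs, leave the other things on the counter alone, and finish while still holding the roll up in the tongs: do not put anything down.

Things in the scene. Friction and masses are not known exactly. Their poses are not given: they have to be found in the camera images.
- corner_fence: fixed dark-oak L-shaped fence, 18 mm high, 12 mm thick. Origin: the inner corner, on the counter. The back rail runs from the corner 195 mm along its -y with its inner face at x = 0; the side rail runs 90 mm along its -x with its inner face at y = 0. The open side therefore faces the robot (-x) and the robot's right (-y).
- serving_board: loose pale wooden board, 84 mm (its x) by 130 mm (its y) by 14 mm thick, 0.25 kg, lying flat near the fence corner, slightly askew. Origin: centre of its underside. Home in the corner its axes are parallel to the fence's and its origin is at (-42, -65) mm in the fence's frame.
- bread_roll: small round golden-brown bread roll, 44 mm across (upright sides 11 to 22 mm above its base, domed above), 38 mm high, 40 g, firm, standing on the board within 22 mm of its middle; its underside is 14 mm above the counter. Origin: centre of its underside.
- roll_center (a point): centre of the bread roll, 16.5 mm above its underside: the height to hold it at
- tongs: loose steel serving tongs lying flat, 204 mm long, 20 mm high, 0.1 kg. Origin: on the centreline between the two black grip pads, at the underside, near the centre of mass; x points along the tongs to the jaws, z up. Pivot end at x = -91 mm, jaw tips at x = +113 mm. The two arms swing in the tongs' flat plane about the pivot (x = -80 mm), always by equal angles, and spring open.
- tongs_jaw (a point): point midway between the two cupped jaws, 90 mm ahead of the tongs' origin and 10 mm above their underside. The jaws are 20 mm high; the gap between them is 84 mm when free.
- tongs_left (a joint): closing angle of each tongs arm, rad: 0 free and wide open, about 0.12 when the jaws close on the roll, 0.19 fully shut
- service_bell: bystander: counter bell, 73 mm across, 58 mm high; origin under its centre
- toothpick_glass: bystander: small glass with toothpicks, 61 mm across, 72 mm high; origin under its centre
- sugar_bowl: bystander: white bowl with brown lumps, 118 mm across, 52 mm high; origin under its centre
- cutlery_jar: bystander: amber glass jar with teaspoons, 79 mm across, 137 mm high; origin under its centre
- tongs_grip (a point): where to squeeze the tongs: centreline, between the grip pads (x -22 to +22 mm, 18 mm high), 10 mm above the underside; squeeze across the tongs' y. Outside width here: 59 mm free, 40 mm with the jaws on the roll. The springs push back about 5 N free, 10 N on the roll, so squeezing to about 52 mm carries the tongs with the jaws still over 60 mm apart.

How it is judged (in metres and radians):
On the way, in this order (a step that is already met when the one before it is completed fails the run):
1. the board is flush in the fence corner, with the roll on it (x of serving_board in the frame of corner_fence above -0.046 m and y of serving_board in the frame of corner_fence above -0.069 m and angle between the x axis of serving_board and the x axis of corner_fence, either way round below 0.035 rad and horizontal distance between bread_roll and serving_board below 0.06 m and height (world z) of bread_roll below 0.025 m), for 0.2 s.
2. the roll is lifted in the jaws of the tongs (height (world z) of bread_roll above 0.06 m and contact force between tongs and bread_roll above 0.5 N), for 0.2 s.
At the end, for the whole second after the job is handed in: The roll is held still in the tongs' jaws (its centre within 25 mm of the point between the jaws) by the gripper squeezing the tongs, its underside more than 80 mm above the counter, and the board lies flat in the fence corner within 5 mm of both rails and 0.045 rad of square (height (world z) of bread_roll above 0.08 m and height (world z) of tongs above 0.06 m and distance between roll_center and tongs_jaw below 0.025 m and contact force between tongs and bread_roll above 0.5 N and contact force between the fingers and tongs above 1 N and linear speed of bread_roll below 0.05 m/s and x of serving_board in the frame of corner_fence above -0.047 m and y of serving_board in the frame of corner_fence above -0.07 m and height (world z) of serving_board below 0.006 m and angle between the x axis of serving_board and the x axis of corner_fence, either way round below 0.045 rad); the arm keeps its last pose, push and grip.
It fails at once if the robot touches the roll (contact force between any of the fingers, the arm and bread_roll above 0.3 N).
It fails at once if a bystander is pushed away (distance of any of service_bell, toothpick_glass, sugar_bowl, cutlery_jar from where it was at the start of the episode above 0.02 m).
It also fails if it takes over 72 s, if anything falls off the work surface, if the arm or the gripper's body presses on something with over 40 N, if the wrist force passes 120 N, or if a joint passes its speed limit or range.

ROBOT

A 6-joint arm with a two-finger parallel gripper is mounted at the origin on a cart in front of the work surface, level with it; the furniture and walls round the work are solid. World frame = base frame: x ahead of the robot, y to its left, z up, the work surface at z = 0. Lengths are in m, angles in degrees, forces in N, time in s.
With the tool pointing down it reaches from about 0.375 to 0.9 m from the base axis. Payload 3.1 kg.
Tool frame: the origin (TCP) lies on the centre line of the jaws, within the pads' length; the fingertips stand 25 mm ahead of it and the grasp point (between the pads) lies 6 mm ahead of it; z points along the fingers, y is the line along which they close (so a half turn about z gives the same grasp; the last joint's range is limited). The gripper opens to 87 mm and grips with 3 to 60 N. Pads are 19 mm wide; open, the fingers measure 117 mm over their backs; the gripper's body (75 mm by 190 mm) begins 51 mm behind the grasp point.
Start: joints at [-86.774, 30.224, 82.088, -0, 67.689, -10.227], TCP at [0.145, -0.608, 0.248] pointing down, gripper open.
Joint ranges: [-176.69, 176.69], [-43.24, 126.21], [12.49, 139.97], [-82, 262], [0, 151.66], [-163.58, 163.58]. Speed limits (degrees/s): [159.86, 159.86, 180, 180, 180, 180].

INTERFACE

Orientations are given as a 3x3 rotation matrix whose columns are the frame's x, y, z axes.
In Python, from rig import * gives the robot as it stands.
- The arm moves only by the tool step_arm, never from a script. Its argument "steps" is a list of rows, each a list of 7 numbers: the shift along the tool's x, y, z normalised to -1 to 1, where 1 is 0.3 m, then the turn, a rotation vector about the tool's x, y, z normalised to -1 to 1, where 1 is 45 degrees, then the gripper's target within -1 to 1 (shut at 1, half-way at 0, fully open at -1). A call has 1 to 8 rows; each row is the pose to reach, as a shift and turn from the pose commanded when the call began, along the tool's axes at that moment; what a row does not reach only later rows make up. A row lasts 1/12 s, in which the tool goes at most 41.7 mm and 7.16 degrees, less where a joint would pass 70% of its speed; a pose out of reach is approached as far as the arm can. A call with a number of a shift or a turn outside -1 to 1 is refused whole. A call with a gripper value outside its range is refused whole. The fingers move at their own pace and stop on an object; the grip force is fixed at half the most. Time passes only in rows, so rows that repeat a pose let the fingers close. It gives the time, the measured TCP pose, the force, the opening and the grip force at its end, in the units of the state.
- read_state(): the state, without advancing time (a new reading comes with each control period).
- capture(name): name is "scene" or "top" or "wrist"; returns a dict with "image" (480x640x3 uint8, red, green, blue), "vertical_fov" (degrees; the focal length in pixels is half the picture's height over the tangent of half this angle, whatever the lens; pixels are square), "cx", "cy" (the principal point, pixels), "world_from_camera" (4x4, takes a point from camera to world coordinates); the wrist camera has in their place "T_tool_cam" (4x4, takes a point from camera to tool coordinates, whose origin is the TCP and whose axes are the flange's). Camera axes: x right, y down, z forward; pixel columns grow to the right and rows downward; lengths in m; the calibration is good to about 2 mm. A picture is of the moment at which its call begins: read the wrist's pose just before it. There is no depth.
- hand_in(): hands the job in; it is judged then, once.
The state is a dict: "time_s": time; "joint_positions": joint angles; "qvel": joint speeds; "tau": joint torques, N m; "position": TCP position; "tcp_rot": TCP orientation; "force": force on the tool from outside, world axes, zero at the start; "moment": the same for the moment, N m; "opening": opening from 0.0 (shut) to 1.0 (fully open); "grasp_force": force on a finger pad.
Only numpy, scipy, OpenCV 4.12 (cv2) and the standard library are available. Lean on these libraries where they do the work, as an engineer would, in place of code of your own. Each camera call takes 0.05 s, during which the arm holds its last target. There are 200 camera calls.

## Working session

There is one attempt and no reset: what is moved stays moved. The work goes in short steps, Python scripts to look and compute and a tool call to move; the robot and the scene stay as the last step left them, time stands still between calls to the robot, and variables do not carry over. Pictures are saved under pics/ and viewed, at most 13 in all, crops included, and the job is handed in when it is done.

Besides the shell and the picture viewer there is one more tool, called after ">>>" as name([rows], argument=value, ...), one row to a line, values as JSON. step_arm: Moves the arm, as the interface text tells. Scaled input: -1 to 1 covers 0.3 m each way for a shift and 45 degrees each way for a turn. Its arguments: {"type":"object","properties":{"steps":{"type":"array"}},"required":["steps"]}

```bash
mkdir -p pics; ls; cat > h.py <<'E'
from rig import *
import numpy as np, cv2
def snap(n,f):
    s=read_state(); c=capture(n); cv2.imwrite(f'pics/{f}.png',c['image'][:,:,::-1])
    if 'T_tool_cam' in c:
        T=np.eye(4);T[:3,:3]=s['tcp_rot'];T[:3,3]=s['position'];c['world_from_camera']=T@np.array(c['T_tool_cam'])
    c['W']=np.array(c['world_from_camera']); c['f']=240/np.tan(np.radians(c['vertical_fov']/2)); return c
def ray(c,p,z):
    p=np.atleast_2d(p).astype(float)
    d=np.c_[(p[:,0]-c['cx'])/c['f'],(p[:,1]-c['cy'])/c['f'],np.ones(len(p))]@c['W'][:3,:3].T
    o=c['W'][:3,3]; return (o+d*((z-o[2])/d[:,2])[:,None])[:,:2]
E
python3 - <<'E'
from h import *
import pickle
t=snap('top','top0'); s=snap('scene','scene0'); pickle.dump((t,s),open('c0.pkl','wb'))
for c in(t,s): print(c['W'].round(3),c['f'],c['cx'],c['cy'])
print(read_state())
E
```

```text
pics
[[ 0.012 -0.985  0.175  0.246]
 [-1.    -0.012  0.004 -0.007]
 [-0.002 -0.175 -0.985  1.533]
 [ 0.     0.     0.     1.   ]] 513.8945727396582 321.7322130823792 235.4427323254848
[[ 0.835 -0.444  0.324 -0.014]
 [-0.55  -0.675  0.493 -0.826]
 [ 0.    -0.59  -0.807  1.406]
 [ 0.     0.     0.     1.   ]] 490.57473841634334 318.32920521849 242.80555459558565
{'time_s': 0.1, 'joint_positions': array([-8.67742513e+01,  3.02738999e+01,  8.21491528e+01, -8.14730909e-04,
        6.76900281e+01, -1.02277368e+01]), 'qvel': array([-0.09929343, -0.15156386, -0.07227843,  0.08538505, -0.04556503,
       -0.02498573]), 'tau': array([-3.93262308e-04, -4.40986061e+01, -1.77151251e+01,  6.33732369e-02,
        5.34054777e-02, -5.09724418e-05]), 'position': array([ 0.14539508, -0.60722013,  0.24666606]), 'tcp_rot': array([[ 9.72557880e-01,  2.32661029e-01, -1.24191088e-04],
       [ 2.32660817e-01, -9.72555944e-01,  1.96976409e-03],
       [ 3.37504559e-04, -1.94460399e-03, -9.99998052e-01]]), 'force': array([ 0.50896722, -0.77024315, -0.418208  ]), 'moment': array([-0.00197226,  0.02558265,  0.01198857]), 'grasp_force': 0.0, 'opening': 0.9994229134308972}
```

View pics/top0.png

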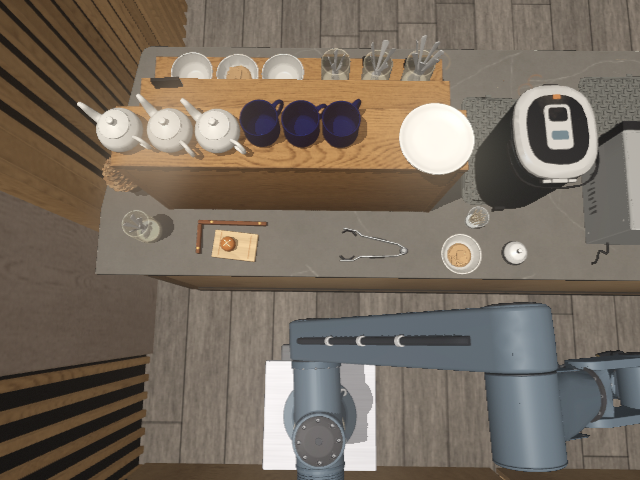

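View pics/scene0.png

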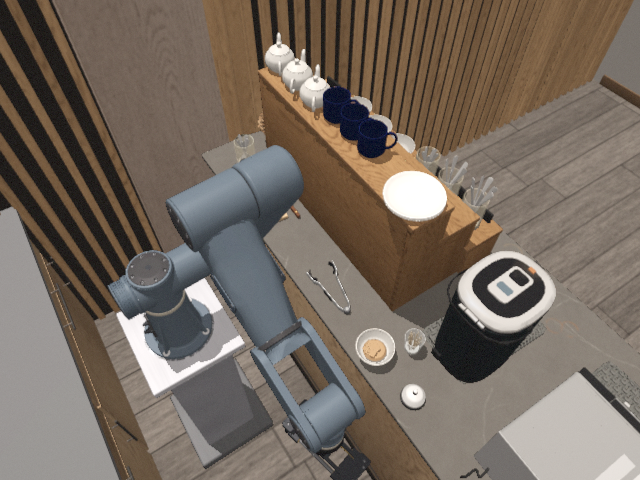

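The top view shows the fence corner near (200,223), the board near (235,247), the roll at (229,243), and the tongs with jaws at (345,245) and pivot at (404,250). The bystanders are the jar (140,226), bowl (461,254), glass (478,217) and bell (515,252). In the scene view the arm hides the board.

```bash
python3 - <<'E'
from h import *
import pickle
t,s=pickle.load(open('c0.pkl','rb'))
for n,p,z in [('corner',(201,224),.018),('backend',(267,224),.018),('sideend',(198,251),.018),('b1',(215,230),.014),('b2',(258,233),.014),('b3',(255,262),.014),('b4',(211,257),.014),('roll',(229,243),.04),('jawA',(345,231),.02),('jawB',(341,258),.02),('pivot',(405,250),.02),('edge front',(230,275),0),('shelf foot',(300,211),0),('shelf top',(300,165),.25),('jar',(140,226),.07),('bowl',(461,254),.03),('glass',(478,217),.04),('bell',(515,252),.03)]:
    print(n,ray(t,p,z).round(3))
im=cv2.resize(t['image'][180:300,110:430],None,fx=2.5,fy=2.5,interpolation=cv2.INTER_CUBIC)
E
```

```text
corner [[0.546 0.363]]
backend [[0.548 0.164]]
sideend [[0.464 0.367]]
b1 [[0.529 0.32 ]]
b2 [[0.521 0.191]]
b3 [[0.433 0.197]]
b4 [[0.447 0.328]]
roll [[0.486 0.272]]
jawA [[ 0.529 -0.071]]
jawB [[ 0.448 -0.059]]
pivot [[ 0.474 -0.249]]
edge front [[0.395 0.272]]
shelf foot [[0.594 0.066]]
shelf top [[0.66  0.057]]
jar [[0.528 0.527]]
bowl [[ 0.462 -0.413]]
glass [[ 0.573 -0.464]]
bell [[ 0.47  -0.572]]
```

>>> step_arm([
  [0.76, -0.74, -0.1, 0, 0, 0.3, -1],
  [0.76, -0.74, -0.1, 0, 0, 0.3, -1],
  [0.76, -0.74, -0.1, 0, 0, 0.3, -1],
  [0.76, -0.74, -0.1, 0, 0, 0.3, -1],
  [0.76, -0.74, -0.1, 0, 0, 0.3, -1],
  [0.76, -0.74, -0.1, 0, 0, 0.3, -1],
  [0.76, -0.74, -0.1, 0, 0, 0.3, -1],
  [0.76, -0.74, -0.1, 0, 0, 0.3, -1],
])

```text
time_s: 0.77
position: [0.3163, -0.3351, 0.2775]
tcp_rot: [[1.0, 0.0, -0.0], [0.0, -1.0, 0.002], [-0.0, -0.002, -1.0]]
force: [0.8, -0.7, -0.3]
opening: 1.001
grasp_force: 0.0
```

```bash
cat >> h.py <<'E'
from scipy.spatial.transform import Rotation as Ro
def go(x,y,z,yaw=0):
    """numbers of a move to a world pose, tool down, from the measured pose"""
    s=read_state();R=np.array(s['tcp_rot']);a=np.radians(yaw)
    G=np.array([[np.cos(a),np.sin(a),0],[np.sin(a),-np.cos(a),0],[0,0,-1]])
    d=R.T@(np.array([x,y,z])-s['position'])/.3; w=np.degrees(Ro.from_matrix(R.T@G).as_rotvec())/45
    print('at',np.round(s['position'],4),'move',d.round(3),'turn',w.round(3),'rows>',round(np.linalg.norm(d)*.3/.0417,1),round(np.linalg.norm(w)*45/7.16,1),'t',s['time_s'])
E
python3 -c "
from h import *
go(.42,-.17,.28)
print(np.array(capture('wrist')['T_tool_cam']).round(3))"
```

```text
at [ 0.3163 -0.3351  0.2775] move [ 0.346 -0.55  -0.007] turn [-0.003  0.     0.001] rows> 4.7 0.0 t 0.7667
[[ 0.    -0.956 -0.293  0.082]
 [ 1.    -0.     0.001 -0.   ]
 [-0.001 -0.293  0.956 -0.138]
 [ 0.     0.     0.     1.   ]]
```

>>> step_arm([
  [0.48, -0.6, 0, 0, 0, 0, -1],
  [0.48, -0.6, 0, 0, 0, 0, -1],
  [0.48, -0.6, 0, 0, 0, 0, -1],
  [0.48, -0.6, 0, 0, 0, 0, -1],
  [0.48, -0.6, 0, 0, 0, 0, -1],
  [0.48, -0.6, 0, 0, 0, 0, -1],
  [0.48, -0.6, 0, 0, 0, 0, -1],
])

```text
time_s: 1.4
position: [0.4616, -0.1557, 0.2773]
tcp_rot: [[1.0, 0.004, 0.001], [0.004, -1.0, 0.001], [0.001, -0.001, -1.0]]
force: [-0.1, 0.1, 0.7]
opening: 1.001
grasp_force: 0.0
```

```bash
python3 -c "
from h import *
import pickle
c=snap('wrist','w1');pickle.dump(c,open('w1.pkl','wb'));print(c['f'],c['cx'],c['cy'])
go(.45,.23,.28)"
```

```text
339.90404837307466 320.97377069520013 231.90207159030717
at [ 0.4604 -0.1574  0.2772] move [-0.03  -1.291 -0.009] turn [-0.     0.001  0.005] rows> 9.3 0.0 t 1.45
```

>>> step_arm([
  [0, -0.9, 0, 0, 0, 0, -1],
  [0, -0.9, 0, 0, 0, 0, -1],
  [0, -0.9, 0, 0, 0, 0, -1],
  [0, -0.9, 0, 0, 0, 0, -1],
  [0, -0.9, 0, 0, 0, 0, -1],
  [0, -0.9, 0, 0, 0, 0, -1],
  [0, -0.9, 0, 0, 0, 0, -1],
  [0, -0.9, 0, 0, 0, 0, -1],
])

```text
time_s: 2.12
position: [0.4592, 0.1131, 0.2774]
tcp_rot: [[1.0, 0.003, -0.001], [0.003, -1.0, 0.001], [-0.001, -0.001, -1.0]]
force: [0.4, -0.7, 0.1]
opening: 0.996
grasp_force: 0.0
```

>>> step_arm([
  [0, -0.43, 0, 0, 0, 0, 1],
  [0, -0.43, 0, 0, 0, 0, 1],
  [0, -0.43, 0, 0, 0, 0, 1],
  [0, -0.43, 0, 0, 0, 0, 1],
  [0, -0.43, 0, 0, 0, 0, 1],
  [0, -0.43, 0, 0, 0, 0, 1],
])

```text
time_s: 2.62
position: [0.4602, 0.2382, 0.2772]
tcp_rot: [[1.0, -0.001, -0.001], [-0.001, -1.0, -0.002], [-0.001, 0.002, -1.0]]
force: [-0.3, -0.7, -0.9]
opening: 0.631
grasp_force: 0.0
```

```bash
python3 -c "
from h import *
import pickle
c=snap('wrist','w2');pickle.dump(c,open('w2.pkl','wb'))
go(.45,.23,.28)"
```

```text
at [0.4602 0.2379 0.2772] move [-0.034  0.026 -0.009] turn [ 0.002  0.001 -0.003] rows> 0.3 0.0 t 2.6667
```

View pics/w1.png

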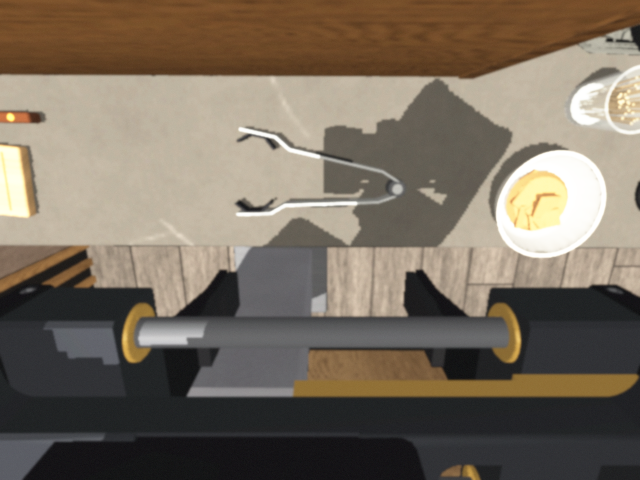

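View pics/w2.png

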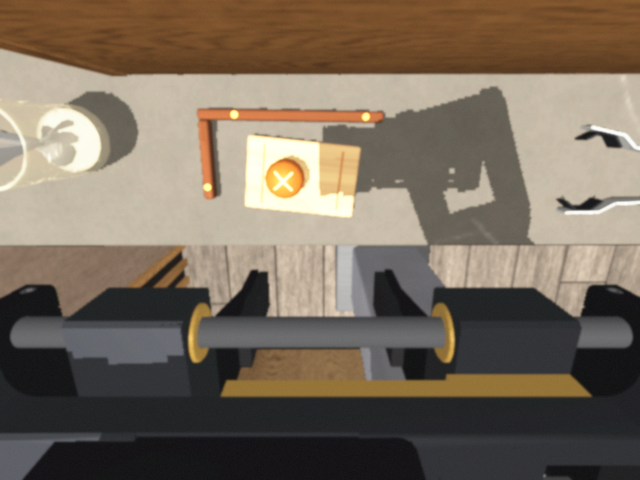

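w2 shows the fence inner corner near (213,121). The board corners are (248,136), (360,147), (353,217) and (246,207), and the roll is at (285,179). w1 shows the tongs jaws at (240,128) and (238,212) and the pivot at (395,188).

```bash
python3 - <<'E'
from h import *
import pickle
c=pickle.load(open('w2.pkl','rb'));w1=pickle.load(open('w1.pkl','rb'))
hsv=cv2.cvtColor(c['image'],cv2.COLOR_RGB2HSV)
im=c['image'].astype(int)
for p in [(300,116),(207,160),(260,150),(340,165),(285,165),(420,90),(300,240)]: print(p,im[p[1],p[0]],hsv[p[1],p[0]])
big=np.zeros(im.shape[:2],np.uint8);big[95:230,190:400]=1
fence=((hsv[...,0]<14)&(hsv[...,1]>150)&(big>0)).astype(np.uint8); fence[130:,225:]=0
rows,cols=np.where(fence)
# inner face lines
xs=np.arange(235,375);inner=np.array([np.where(fence[:,x])[0].max()+.5 for x in xs]);outer=np.array([np.where(fence[:,x])[0].min()-.5 for x in xs])
ys=np.arange(128,190);si=np.array([np.where(fence[y,:225])[0].max()+.5 for y in ys]);so=np.array([np.where(fence[y,:225])[0].min()-.5 for y in ys])
def fit(P): 
    v=cv2.fitLine(P.astype(np.float32),cv2.DIST_HUBER,0,.01,.01).ravel(); return v
for nm,px in [('back in',np.c_[xs,inner]),('back out',np.c_[xs,outer]),('side in',np.c_[si,ys]),('side out',np.c_[so,ys])]:
    for z in (0,.018):
        v=fit(ray(c,px,z)); print(nm,z,v.round(4))
bd=((hsv[...,1]<150)&(im[...,0]>185)&(im[...,0]-im[...,2]>40)&(big>0)).astype(np.uint8)
n,l,st,ce=cv2.connectedComponentsWithStats(bd);k=1+st[1:,4].argmax();print(st[k])
P=cv2.findContours((l==k).astype(np.uint8),0,1)[0][0][:,0]
W=ray(c,P,.014);r=cv2.minAreaRect((W*1000).astype(np.float32));print('board',r,cv2.boxPoints(r).round(1).tolist())
cor=ray(c,[(248,136),(360,147),(353,217),(246,207)],.014);print(cor.round(4),cor.mean(0))
print('roll',ray(c,[(285,179)],.05),'w1: jaws,pivot',ray(w1,[(240,128),(238,212),(395,188)],.018).round(4))
print('shelf foot',ray(c,[(200,73),(450,73)],0),'edge',ray(c,[(300,245)],0))
print('grip?',ray(w1,[(313,154),(313,206),(300,152),(300,206),(330,160),(330,206)],.015).round(4))
E
```

```text
(300, 116) [215 126  77] [ 11 164 215]
(207, 160) [217 129  78] [ 11 163 217]
(260, 150) [255 255 238] [ 30  17 255]
(340, 165) [218 163 104] [ 16 133 218]
(285, 165) [252 169  65] [ 17 189 252]
(420, 90) [198 189 170] [ 20  36 198]
(300, 240) [203 191 172] [ 18  39 203]Traceback (most recent call last):
  File "<stdin>", line 11, in <module>
    return umr_maximum(a, axis, None, out, keepdims, initial, where)
ValueError: zero-size array to reduction operation maximum which has no identity
```

```bash
cat > m.py <<'E'
from h import *
def fit(P): return cv2.fitLine(P.astype(np.float32),cv2.DIST_HUBER,0,.01,.01).ravel()
def fence(c):
    hsv=cv2.cvtColor(c['image'],cv2.COLOR_RGB2HSV)
    f=((hsv[...,1]>110)); 
    xs=[x for x in range(240,370) if f[105:130,x].any()]
    b=np.array([(x,105+np.where(f[105:130,x])[0].max()+.5) for x in xs])
    ys=[y for y in range(130,185) if f[y,195:225].any()]
    s=np.array([(195+np.where(f[y,195:225])[0].max()+.5,y) for y in ys])
    return b,s
def board(c,box):
    h=cv2.cvtColor(c['image'],cv2.COLOR_RGB2HSV).astype(int);m=np.zeros(h.shape[:2],np.uint8)
    y0,y1,x0,x1=box; a=h[y0:y1,x0:x1]
    m[y0:y1,x0:x1]=(a[...,2]>225)|(a[...,1]>90)
    m=cv2.morphologyEx(m,cv2.MORPH_OPEN,np.ones((3,3)))
    n,l,st,_=cv2.connectedComponentsWithStats(m);k=1+st[1:,4].argmax()
    P=cv2.findContours((l==k).astype(np.uint8),0,1)[0][0][:,0]
    return P,cv2.minAreaRect((ray(c,P,.014)*1000).astype(np.float32))
E
python3 - <<'E'
from m import *
import pickle
c=pickle.load(open('w2.pkl','rb'));w1=pickle.load(open('w1.pkl','rb'))
b,s=fence(c)
for z in (0,.018): print('back',fit(ray(c,b,z)).round(4),'side',fit(ray(c,s,z)).round(4))
P,r=board(c,(131,225,238,370));print('board',r,cv2.boxPoints(r).round(1).tolist())
cor=ray(c,[(248,136),(360,147),(353,217),(246,207)],.014);print(cor.round(4),cor.mean(0))
print('roll',ray(c,[(285,179)],.05),'w1: jaws,pivot',ray(w1,[(240,128),(238,212),(395,188)],.018).round(4))
print('shelf foot',ray(c,[(200,73),(450,73)],0),'edge',ray(c,[(300,245)],0))
print('grip?',ray(w1,[(313,154),(313,206),(330,160),(330,206)],.015).round(4))
E
```

```text
back [0.0168 0.9999 0.5498 0.2391] side [ 0.9998 -0.0176  0.5088  0.3663]
back [0.0168 0.9999 0.5495 0.2391] side [ 0.9998 -0.0176  0.5103  0.3608]
board ((486.5747985839844, 261.2867126464844), (131.68878173828125, 86.05455017089844), 83.86022186279297) [[436.79998779296875, 200.39999389648438], [522.2999877929688, 191.1999969482422], [536.4000244140625, 322.20001220703125], [450.79998779296875, 331.3999938964844]]
[[0.5335 0.3204]
 [0.5211 0.1929]
 [0.4383 0.1987]
 [0.451  0.3282]] [0.48598303 0.26003287]
roll [[0.48987346 0.27630411]] w1: jaws,pivot [[ 0.5436 -0.0646]
 [ 0.447  -0.0559]
 [ 0.4769 -0.2425]]
shelf foot [[0.60090089 0.3724495 ]
 [0.6006124  0.09321081]] edge [[0.39743401 0.26484845]]
grip? [[ 0.5153 -0.1461]
 [ 0.4541 -0.146 ]
 [ 0.5086 -0.1658]
 [ 0.4542 -0.1664]]
```

>>> step_arm([
  [-0.13, -0.05, 0.2, 0, 0, 0.02, 1],
  [-0.13, -0.05, 0.7, 0, 0, 0.02, 1],
  [-0.13, -0.05, 0.7, 0, 0, 0.02, 1],
  [-0.13, -0.05, 0.7, 0, 0, 0.02, 1],
  [-0.13, -0.05, 0.7, 0, 0, 0.02, 1],
  [-0.13, -0.05, 0.823, 0, 0, 0.02, 1],
  [-0.13, -0.05, 0.823, 0, 0, 0.02, 1],
  [-0.13, -0.05, 0.823, 0, 0, 0.02, 1],
])

```text
time_s: 3.33
position: [0.4201, 0.2525, 0.0281]
tcp_rot: [[1.0, -0.019, -0.006], [-0.019, -1.0, -0.002], [-0.006, 0.002, -1.0]]
force: [-0.5, -0.1, 0.2]
opening: 0.03
grasp_force: 0.0
```

```bash
python3 -c "
from h import *
go(.422,.252,.030,-1);print(read_state()['opening'])
go(.45,.252,.030,-1)"
```

```text
at [0.4201 0.2525 0.0281] move [ 0.006  0.002 -0.007] turn [ 0.003  0.008 -0.002] rows> 0.1 0.1 t 3.3333
0.029572435342066297
at [0.4201 0.2525 0.0281] move [ 0.1   -0.    -0.007] turn [ 0.003  0.008 -0.002] rows> 0.7 0.1 t 3.3333
```

>>> step_arm([
  [0.01, 0, 0, 0, 0, 0, 1],
  [0.025, 0, 0, 0, 0, 0, 1],
  [0.04, 0, 0, 0, 0, 0, 1],
  [0.055, 0, 0, 0, 0, 0, 1],
  [0.07, 0, 0, 0, 0, 0, 1],
  [0.08, 0, 0, 0, 0, 0, 1],
  [0.09, 0, 0, 0, 0, 0, 1],
  [0.1, 0, 0, 0, 0, 0, 1],
])

```text
time_s: 4.0
position: [0.4508, 0.2545, 0.0309]
tcp_rot: [[1.0, -0.016, -0.001], [-0.016, -1.0, -0.0], [-0.001, 0.0, -1.0]]
force: [-2.5, 0.1, 1.5]
opening: 0.001
grasp_force: 1.1
```

>>> step_arm([
  [0.007, 0, 0, 0, 0, 0, 1],
  [0.014, 0, 0, 0, 0, 0, 1],
  [0.02, 0, 0, 0, 0, 0, 1],
  [0.025, 0, 0, 0, 0, 0, 1],
  [0.025, 0, 0, 0, 0, 0, 1],
])

```text
time_s: 4.42
position: [0.4531, 0.2542, 0.0303]
tcp_rot: [[1.0, -0.017, -0.011], [-0.017, -1.0, -0.002], [-0.011, 0.002, -1.0]]
force: [-10.0, 1.8, 6.5]
opening: 0.008
grasp_force: 5.0
```

```bash
python3 -c "
from h import *
c=snap('top','t3');im=cv2.resize(c['image'][200:290,180:300],None,fx=5,fy=5,interpolation=cv2.INTER_CUBIC)
cv2.imwrite('pics/t3c.png',im[:,:,::-1])
print(read_state()['force'])"
```

```text
[-10.10640781   3.43479441   6.3382847 ]
```

View pics/t3c.png

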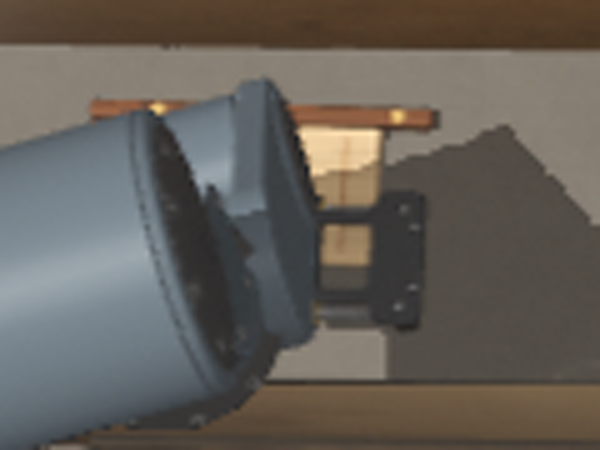

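>>> step_arm([
  [-0.08, 0, 0, 0, 0, 0, 1],
  [-0.1, 0, 0, 0, 0, 0, 1],
  [-0.1, 0, -0.2, 0, 0, 0, 1],
  [0, 0, -0.73, 0, 0, 0, 1],
  [0, 0.1, -0.73, 0, 0, 0, 1],
  [0, 0.1, -0.73, 0, 0, 0, 1],
  [0.02, 0.1, -0.73, 0, 0, 0, 1],
  [0.02, 0.1, -0.73, 0, 0, 0, 1],
])

```text
time_s: 5.13
position: [0.469, 0.2244, 0.2557]
tcp_rot: [[1.0, -0.017, 0.013], [-0.017, -1.0, 0.002], [0.013, -0.003, -1.0]]
force: [-0.4, 0.4, 0.3]
opening: 0.002
grasp_force: 0.0
```

>>> step_arm([
  [0, 0, 0, 0, 0, 0, 1],
  [0, 0, 0, 0, 0, 0, 1],
  [0, 0, 0, 0, 0, 0, 1],
])

```text
time_s: 5.38
position: [0.4633, 0.2242, 0.2487]
tcp_rot: [[1.0, -0.016, -0.002], [-0.016, -1.0, -0.0], [-0.002, 0.0, -1.0]]
force: [-0.6, 0.6, -0.1]
opening: 0.009
grasp_force: 0.0
```

```bash
python3 -c "
from h import *
c=snap('wrist','w3');im=cv2.resize(c['image'][60:260,150:400],None,fx=3,fy=3,interpolation=cv2.INTER_CUBIC)
import pickle;pickle.dump(c,open('w3.pkl','wb'))
cv2.imwrite('pics/w3c.png',im[:,:,::-1])
go(.50,.16,.03,-1)"
```

```text
at [0.4628 0.2242 0.2481] move [0.13  0.211 0.727] turn [0.001 0.004 0.002] rows> 5.5 0.0 t 5.4333
```

View pics/w3c.png

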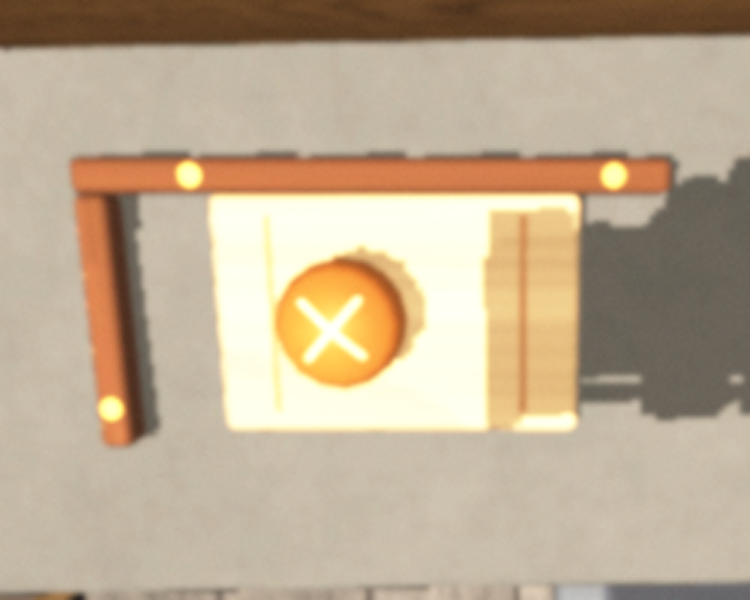

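The board is now flush on the back rail (crop row 192) and parallel to it. Its left edge is at about crop column 221 and the side rail's foot at about 125, so it still needs a push to +y.

```bash
python3 -c "
from h import *
import pickle;c=pickle.load(open('w3.pkl','rb'))
q=lambda x,y:(150+x/3,60+y/3)
print(ray(c,[q(578,200),q(578,425),q(213,200),q(230,425),q(578,192)],.014).round(4),ray(c,[q(120,200),q(140,425)],0).round(4))
print('roll',ray(c,[q(340,322)],.035))"
```

```text
[[0.546  0.2   ]
 [0.466  0.1998]
 [0.5481 0.3273]
 [0.4682 0.3292]
 [0.5486 0.2   ]] [[0.5487 0.3648]
 [0.4658 0.3679]]
roll [[0.50759311 0.28226547]]
```

>>> step_arm([
  [0.13, 0.23, 0, 0, 0, 0, 1],
  [0.13, 0.23, 0.15, 0, 0, 0, 1],
  [0.13, 0.23, 0.65, 0, 0, 0, 1],
  [0.13, 0.23, 0.65, 0, 0, 0, 1],
  [0.13, 0.23, 0.65, 0, 0, 0, 1],
  [0.13, 0.23, 0.73, 0, 0, 0, 1],
  [0.13, 0.23, 0.73, 0, 0, 0, 1],
  [0.13, 0.23, 0.73, 0, 0, 0, 1],
])

```text
time_s: 6.1
position: [0.4987, 0.1545, 0.0268]
tcp_rot: [[1.0, -0.016, -0.009], [-0.016, -1.0, -0.001], [-0.009, 0.001, -1.0]]
force: [-0.3, -0.2, -0.2]
opening: 0.005
grasp_force: 0.0
```

>>> step_arm([
  [0, -0.03, -0.01, 0, 0, 0, 1],
  [0, -0.06, -0.01, 0, 0, 0, 1],
  [0, -0.085, -0.01, 0, 0, 0, 1],
  [0, -0.105, -0.01, 0, 0, 0, 1],
  [0, -0.12, -0.01, 0, 0, 0, 1],
  [0, -0.135, -0.01, 0, 0, 0, 1],
  [0, -0.15, -0.01, 0, 0, 0, 1],
  [0, -0.165, -0.01, 0, 0, 0, 1],
])

```text
time_s: 6.77
position: [0.5024, 0.2045, 0.0337]
tcp_rot: [[1.0, -0.016, -0.0], [-0.016, -1.0, -0.0], [-0.0, 0.0, -1.0]]
force: [-0.4, -0.9, -0.9]
opening: 0.002
grasp_force: 0.7
```

>>> step_arm([
  [0, -0.01, 0, 0, 0, 0, 1],
  [0, -0.02, 0, 0, 0, 0, 1],
  [0, -0.03, 0, 0, 0, 0, 1],
  [0, -0.04, 0, 0, 0, 0, 1],
  [0, -0.045, 0, 0, 0, 0, 1],
  [0, -0.05, 0, 0, 0, 0, 1],
])

```text
time_s: 7.27
position: [0.5028, 0.2192, 0.0337]
tcp_rot: [[1.0, -0.017, -0.0], [-0.017, -1.0, -0.0], [-0.0, 0.0, -1.0]]
force: [-1.2, -2.2, 1.2]
opening: 0.005
grasp_force: 1.3
```

>>> step_arm([
  [0, -0.006, 0.01, 0, 0, 0, 1],
  [0, -0.012, 0.01, 0, 0, 0, 1],
  [0, -0.018, 0.01, 0, 0, 0, 1],
  [0, -0.024, 0.01, 0, 0, 0, 1],
  [0, -0.024, 0.01, 0, 0, 0, 1],
])

```text
time_s: 7.68
position: [0.5033, 0.2255, 0.0304]
tcp_rot: [[1.0, -0.015, -0.0], [-0.015, -1.0, -0.002], [-0.0, 0.002, -1.0]]
force: [1.5, -6.0, -0.5]
opening: 0.004
grasp_force: 3.3
```

>>> step_arm([
  [0, -0.006, 0, 0, 0, 0, 1],
  [0, -0.012, 0, 0, 0, 0, 1],
  [0, -0.015, 0, 0, 0, 0, 1],
  [0, -0.015, 0, 0, 0, 0, 1],
  [0, -0.015, 0, 0, 0, 0, 1],
])

```text
time_s: 8.1
position: [0.5032, 0.2259, 0.0305]
tcp_rot: [[1.0, -0.013, -0.002], [-0.013, -1.0, -0.008], [-0.002, 0.008, -1.0]]
force: [2.0, -22.1, 1.8]
opening: 0.005
grasp_force: 11.3
```

>>> step_arm([
  [0, 0.06, 0, 0, 0, 0, 1],
  [0, 0.1, 0, 0, 0, 0, 1],
  [0, 0.1, -0.2, 0, 0, 0, 1],
  [-0.13, 0, -0.73, 0, 0, 0, -1],
  [-0.13, 0, -0.73, 0, 0, 0, -1],
  [-0.13, 0, -0.73, 0, 0, 0, -1],
  [-0.13, 0, -0.73, 0, 0, 0, -1],
  [-0.13, 0, -0.73, 0, 0, 0, -1],
])

```text
time_s: 8.77
position: [0.4651, 0.2333, 0.2549]
tcp_rot: [[1.0, -0.016, 0.008], [-0.016, -1.0, 0.004], [0.008, -0.004, -1.0]]
force: [0.5, 0.1, 0.4]
opening: 0.3
grasp_force: 0.0
```

>>> step_arm([
  [0, 0, 0, 0, 0, 0, -1],
  [0, 0, 0, 0, 0, 0, -1],
  [0, 0, 0, 0, 0, 0, -1],
])

```text
time_s: 9.02
position: [0.4634, 0.2315, 0.2487]
tcp_rot: [[1.0, -0.016, -0.002], [-0.016, -1.0, -0.0], [-0.002, 0.0, -1.0]]
force: [-0.8, -0.4, -0.9]
opening: 0.529
grasp_force: 0.0
```

```bash
python3 -c "
from h import *
c=snap('wrist','w4');im=cv2.resize(c['image'][60:260,150:400],None,fx=3,fy=3,interpolation=cv2.INTER_CUBIC)
import pickle;pickle.dump(c,open('w4.pkl','wb'))
cv2.imwrite('pics/w4c.png',im[:,:,::-1])
go(.48,-.15,.2,90)"
```

```text
at [0.4633 0.2312 0.2481] move [0.077 1.27  0.161] turn [-2.000e-03  4.000e-03 -2.021e+00] rows> 9.2 12.7 t 9.0667
```

View pics/w4c.png

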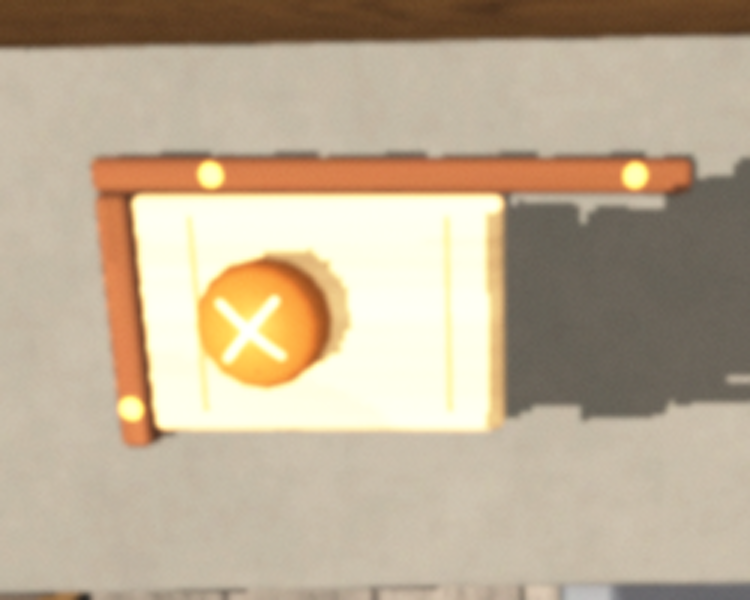

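The board is home against both rails, and the roll is at crop (264,322). Next I'll locate the tongs' pads and work out the roll position.

```bash
python3 -c "
from h import *
import pickle;c=pickle.load(open('w4.pkl','rb'));w=pickle.load(open('w1.pkl','rb'))
q=lambda x,y:(150+x/3,60+y/3)
print('roll',ray(c,[q(264,322)],.033),ray(c,[q(249,327)],.052),'board',ray(c,[q(135,195),q(503,195),q(155,430),q(492,430)],.014).round(4).tolist())
g=w['image'].astype(int).max(2)
for x in range(270,408,6): 
    col=g[120:225,x]; b=[(120+i) for i in range(105) if col[i]<60]; l=[(120+i) for i in range(105) if col[i]>0]
    print(x,'dark',b, end=' | ')
"
```

```text
roll [[0.50788455 0.31592429]] [[0.50841366 0.31633863]] board [[0.5502, 0.3616], [0.5481, 0.2334], [0.4668, 0.3646], [0.4647, 0.2391]]
270 dark [140, 141, 142, 143] | 276 dark [] | 282 dark [] | 288 dark [] | 294 dark [] | 300 dark [] | 306 dark [] | 312 dark [] | 318 dark [] | 324 dark [154] | 330 dark [155, 156] | 336 dark [157] | 342 dark [158] | 348 dark [160] | 354 dark [] | 360 dark [] | 366 dark [] | 372 dark [] | 378 dark [] | 384 dark [] | 390 dark [] | 396 dark [] | 402 dark [] |
```

>>> step_arm([
  [0.02, 0.67, 0.05, 0, 0, -0.95, -1],
  [0.02, 0.67, 0.05, 0, 0, -0.95, -1],
  [0.02, 0.67, 0.05, 0, 0, -0.95, -1],
  [0.02, 0.67, 0.05, 0, 0, -0.95, -1],
  [0.02, 0.67, 0.05, 0, 0, -0.95, -1],
  [0.02, 0.67, 0.05, 0, 0, -0.95, -1],
  [0.02, 0.67, 0.05, 0, 0, -0.95, -1],
  [0.02, 0.67, 0.05, 0, 0, -0.95, -1],
])

```text
time_s: 9.73
position: [0.4661, 0.0289, 0.2327]
tcp_rot: [[0.747, 0.665, -0.004], [0.665, -0.747, 0.001], [-0.003, -0.004, -1.0]]
force: [0.9, -0.1, 0.3]
opening: 0.994
grasp_force: 0.0
```

```bash
python3 -c "
from h import *
go(.484,-.17,.2,84)"
```

```text
at [0.4661 0.0289 0.2327] move [-0.396  0.535  0.108] turn [-0.006  0.001 -0.941] rows> 4.9 5.9 t 9.7333
```

>>> step_arm([
  [-0.396, 0.535, 0.1, 0, 0, -0.94, -1],
  [-0.396, 0.535, 0.1, 0, 0, -0.94, -1],
  [-0.396, 0.535, 0.1, 0, 0, -0.94, -1],
  [-0.396, 0.535, 0.1, 0, 0, -0.94, -1],
  [-0.396, 0.535, 0.1, 0, 0, -0.94, -1],
  [-0.396, 0.535, 0.1, 0, 0, -0.94, -1],
  [-0.396, 0.535, 0.1, 0, 0, -0.94, -1],
  [-0.396, 0.535, 0.1, 0, 0, -0.94, -1],
])

```text
time_s: 10.4
position: [0.4848, -0.1689, 0.2029]
tcp_rot: [[0.106, 0.994, -0.003], [0.994, -0.106, 0.002], [0.002, -0.003, -1.0]]
force: [-0.7, 1.1, -0.3]
opening: 1.0
grasp_force: 0.0
```

```bash
python3 -c "
from h import *
import pickle
go(.484,-.17,.2,84)
c=snap('wrist','w5');pickle.dump(c,open('w5.pkl','wb'))"
```

```text
at [ 0.4848 -0.1689  0.2029] move [-0.004 -0.002  0.01 ] turn [-0.004 -0.002 -0.002] rows> 0.1 0.0 t 10.4
```

View pics/w5.png

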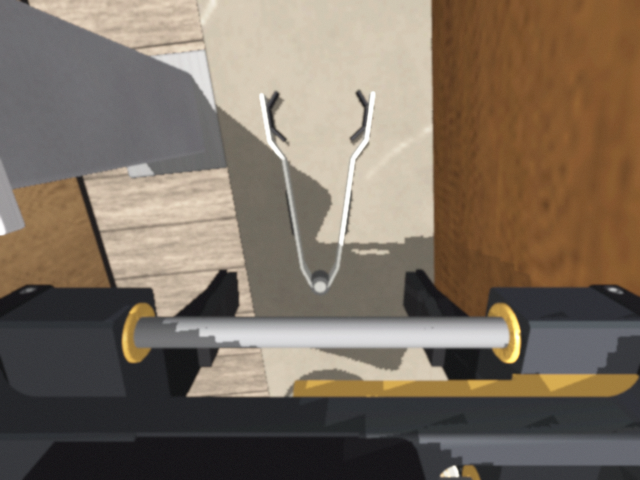

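The tongs lie straight along the tool: tips at (262,94) and (374,94), the pivot disc at (320,282), and the black pads at about row 210.

```bash
python3 -c "
from h import *
import pickle;c=pickle.load(open('w5.pkl','rb'));s=read_state();R=np.array(s['tcp_rot'])[:2,:2]
pts=[(262,94),(374,94),(320,282),(320,292),(291,190),(293,232),(348,190),(345,232)]
w=ray(c,pts,.02);print(np.c_[w,(w-s['position'][:2])@R].round(4))
g=c['image'].astype(int)
for y in range(170,260,6): print(y,[x for x in range(270,370) if g[y,x].max()<45])"
```

```text
[[ 4.460e-01 -5.460e-02  1.087e-01 -5.060e-02]
 [ 5.438e-01 -6.510e-02  1.087e-01  4.780e-02]
 [ 4.774e-01 -2.399e-01 -7.220e-02  3.000e-04]
 [ 4.761e-01 -2.513e-01 -8.360e-02  3.000e-04]
 [ 4.601e-01 -1.417e-01  2.360e-02 -2.720e-02]
 [ 4.566e-01 -1.833e-01 -1.820e-02 -2.630e-02]
 [ 5.141e-01 -1.474e-01  2.370e-02  2.700e-02]
 [ 5.077e-01 -1.887e-01 -1.810e-02  2.510e-02]]
170 []
176 []
182 []
188 []
194 []
200 []
206 []
212 []
218 []
224 []
230 []
236 []
242 []
248 []
254 []
```

>>> step_arm([
  [-0.005, 0, 0.13, 0, 0, 0, -1],
  [-0.005, 0, 0.26, 0, 0, 0, -1],
  [-0.005, 0, 0.39, 0, 0, 0, -1],
  [-0.005, 0, 0.48, 0, 0, 0, -1],
  [-0.005, 0, 0.54, 0, 0, 0, -1],
  [-0.005, 0, 0.57, 0, 0, 0, -1],
  [-0.005, 0, 0.578, 0, 0, 0, -1],
  [-0.005, 0, 0.578, 0, 0, 0, -1],
])

```text
time_s: 11.12
position: [0.4851, -0.1691, 0.031]
tcp_rot: [[0.103, 0.995, -0.001], [0.995, -0.103, 0.001], [0.0, -0.001, -1.0]]
force: [0.3, 0.3, -1.4]
opening: 0.998
grasp_force: 0.0
```

>>> step_arm([
  [0, 0, 0, 0, 0, 0, -0.15],
  [0, 0, 0, 0, 0, 0, -0.2],
  [0, 0, 0, 0, 0, 0, -0.2],
  [0, 0, 0, 0, 0, 0, -0.2],
  [0, 0, 0, 0, 0, 0, -0.2],
  [0, 0, 0, 0, 0, 0, -0.2],
  [0, 0, 0, 0, 0, 0, -0.2],
  [0, 0, 0, 0, 0, 0, -0.2],
])

```text
time_s: 11.78
position: [0.485, -0.1697, 0.0319]
tcp_rot: [[0.103, 0.995, 0.0], [0.995, -0.103, 0.0], [0.0, 0.0, -1.0]]
force: [-0.7, 1.9, 6.0]
opening: 0.608
grasp_force: 8.3
```

>>> step_arm([
  [0, 0, 0, 0, 0, 0, -0.6],
  [0, 0, 0, 0, 0, 0, -0.6],
  [0, 0, 0.006, 0, 0, 0, -0.6],
  [0, 0, 0.013, 0, 0, 0, -0.6],
  [0, 0, 0.013, 0, 0, 0, -0.2],
  [0, 0, 0.013, 0, 0, 0, -0.2],
  [0, 0, 0.013, 0, 0, 0, -0.2],
  [0, 0, 0.013, 0, 0, 0, -0.2],
])

```text
time_s: 12.45
position: [0.4849, -0.1697, 0.0271]
tcp_rot: [[0.103, 0.995, -0.001], [0.995, -0.103, 0.0], [0.0, -0.001, -1.0]]
force: [-0.5, 0.6, -1.2]
opening: 0.629
grasp_force: 6.0
```

>>> step_arm([
  [0, 0, 0, 0, 0, 0, -0.2],
  [0, 0, 0, 0, 0, 0, -0.2],
  [0, 0, -0.05, 0, 0, 0, -0.2],
  [0, 0, -0.12, 0, 0, 0, -0.2],
  [0, 0, -0.25, 0, 0, 0, -0.2],
  [0, 0, -0.32, 0, 0, 0, -0.2],
  [0, 0, -0.34, 0, 0, 0, -0.2],
  [0, 0, -0.34, 0, 0, 0, -0.2],
])

```text
time_s: 13.12
position: [0.4861, -0.1704, 0.131]
tcp_rot: [[0.103, 0.995, 0.004], [0.995, -0.103, -0.002], [-0.002, 0.004, -1.0]]
force: [-0.6, 0.7, -1.3]
opening: 0.605
grasp_force: 6.4
```

>>> step_arm([
  [0, 0, 0, 0, 0, 0, -0.2],
  [0, 0, 0, 0, 0, 0, -0.2],
  [0, 0, 0, 0, 0, 0, -0.2],
])

```text
time_s: 13.37
position: [0.4841, -0.1693, 0.1278]
tcp_rot: [[0.103, 0.995, -0.003], [0.995, -0.103, 0.002], [0.002, -0.003, -1.0]]
force: [-0.7, 0.0, -1.7]
opening: 0.597
grasp_force: 6.4
```

```bash
python3 -c "
from h import *
import pickle
go(.44,.02,.15,60)
c=snap('wrist','w6');pickle.dump(c,open('w6.pkl','wb'))"
```

```text
at [ 0.4841 -0.1693  0.1278] move [ 0.613 -0.211 -0.072] turn [-0.004 -0.001  0.535] rows> 4.7 3.4 t 13.3667
```

View pics/w6.png

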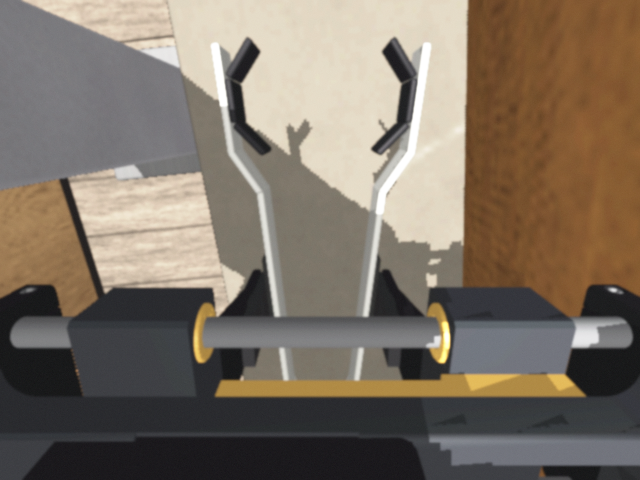

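The tongs hang straight in the gripper: tips at (217,45) and (428,45), and the cup middles at about (236,98) and (407,98).

```bash
python3 -c "
from h import *
import pickle;c=pickle.load(open('w6.pkl','rb'));T=np.array(c['T_tool_cam'])
c['W']=T
for z in (.0071,.0171,.0271): print(z,ray(c,[(217,45),(428,45),(236,98),(407,98),(270,152),(374,152),(257,40),(386,40)],z).round(4).tolist())"
```

```text
0.0071 [[0.1112, -0.0381], [0.1112, 0.0425], [0.0924, -0.0322], [0.0924, 0.0359], [0.0714, -0.0196], [0.0714, 0.0237], [0.1129, -0.0227], [0.1129, 0.0264]]
0.0171 [[0.1133, -0.0408], [0.1133, 0.0453], [0.0931, -0.0345], [0.0931, 0.0383], [0.0707, -0.0211], [0.0707, 0.0252], [0.1151, -0.0244], [0.1151, 0.0281]]
0.0271 [[0.1154, -0.0435], [0.1154, 0.0481], [0.0939, -0.0369], [0.0939, 0.0406], [0.07, -0.0225], [0.07, 0.0268], [0.1173, -0.0261], [0.1173, 0.0298]]
```

```bash
python3 -c "
from h import *
go(.45,.05,.14,60)"
```

```text
at [ 0.4842 -0.1694  0.1279] move [ 0.716 -0.189 -0.039] turn [-0.004 -0.001  0.536] rows> 5.3 3.4 t 13.4167
```

>>> step_arm([
  [0.05, -0.02, -0.04, 0, 0, 0.05, -0.2],
  [0.15, -0.04, -0.04, 0, 0, 0.1, -0.2],
  [0.25, -0.07, -0.04, 0, 0, 0.2, -0.2],
  [0.36, -0.1, -0.04, 0, 0, 0.3, -0.2],
  [0.47, -0.13, -0.04, 0, 0, 0.4, -0.2],
  [0.58, -0.16, -0.04, 0, 0, 0.48, -0.2],
  [0.67, -0.18, -0.04, 0, 0, 0.53, -0.2],
  [0.716, -0.189, -0.04, 0, 0, 0.536, -0.2],
])

```text
time_s: 14.08
position: [0.4485, 0.0525, 0.1404]
tcp_rot: [[0.5, 0.866, -0.004], [0.866, -0.5, 0.001], [-0.001, -0.004, -1.0]]
force: [0.1, -0.6, -0.5]
opening: 0.599
grasp_force: 6.4
```

```bash
python3 -c "
from h import *
go(.444,.252,.14,45)"
```

```text
at [0.4485 0.0525 0.1404] move [ 0.569 -0.345  0.002] turn [-0.005  0.002  0.334] rows> 4.8 2.1 t 14.0833
```

>>> step_arm([
  [0.06, -0.04, 0, 0, 0, 0.05, -0.2],
  [0.15, -0.09, 0, 0, 0, 0.1, -0.2],
  [0.25, -0.15, 0, 0, 0, 0.2, -0.2],
  [0.36, -0.22, 0, 0, 0, 0.28, -0.2],
  [0.45, -0.28, 0, 0, 0, 0.33, -0.2],
  [0.53, -0.32, 0, 0, 0, 0.334, -0.2],
  [0.569, -0.345, 0, 0, 0, 0.334, -0.2],
  [0.569, -0.345, 0, 0, 0, 0.334, -0.2],
])

```text
time_s: 14.75
position: [0.4461, 0.2519, 0.1404]
tcp_rot: [[0.705, 0.709, -0.0], [0.709, -0.705, 0.001], [0.0, -0.001, -1.0]]
force: [0.4, -0.3, -1.8]
opening: 0.601
grasp_force: 6.4
```

>>> step_arm([
  [0, 0, 0, 0, 0, 0, -0.2],
  [0, 0, 0, 0, 0, 0, -0.2],
  [0, 0, 0, 0, 0, 0, -0.2],
])

```text
time_s: 15.0
position: [0.4462, 0.2481, 0.1409]
tcp_rot: [[0.709, 0.706, -0.001], [0.706, -0.709, -0.001], [-0.002, -0.001, -1.0]]
force: [-0.5, 0.2, -1.8]
opening: 0.602
grasp_force: 6.4
```

```bash
python3 -c "
from h import *
import pickle
go(.444,.252,.0516,45)
c=snap('wrist','w7');pickle.dump(c,open('w7.pkl','wb'))"
```

```text
at [0.4462 0.2481 0.1409] move [ 0.004 -0.014  0.298] turn [-0.001  0.002 -0.003] rows> 2.1 0.0 t 15.0
```

View pics/w7.png

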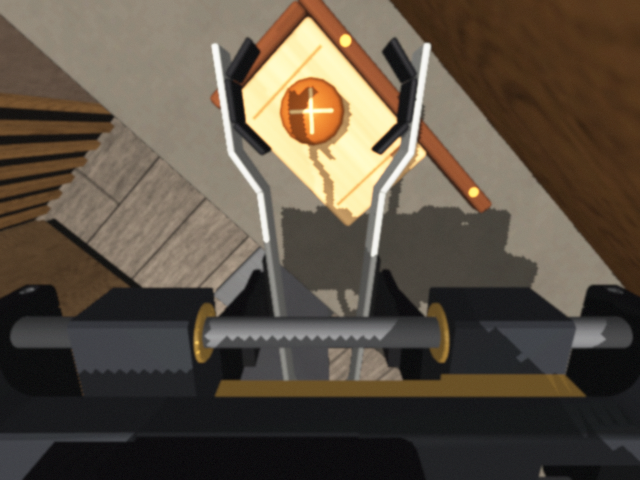

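```bash
python3 -c "
from h import *
import pickle;c=pickle.load(open('w7.pkl','rb'));s=read_state();R=np.array(s['tcp_rot'])[:2,:2]
w=np.r_[ray(c,[(312,111)],.033),ray(c,[(313,109)],.052)];print(w,(w-s['position'][:2])@R,s['position'])"
```

```text
[[0.5083489  0.31701066]
 [0.5094037  0.31649652]] [[ 0.09254245 -0.00519661]
 [ 0.09292746 -0.00408813]] [0.44641759 0.24804956 0.14104015]
```

The roll sits between the cups, about 5 mm left of their middle. I'll correct for that while lowering.

>>> step_arm([
  [0.006, -0.018, 0, 0, 0, 0, -0.2],
  [0.006, -0.018, 0.02, 0, 0, 0, -0.2],
  [0.006, -0.018, 0.06, 0, 0, 0, -0.2],
  [0.006, -0.018, 0.1, 0, 0, 0, -0.2],
  [0.006, -0.018, 0.15, 0, 0, 0, -0.2],
  [0.006, -0.018, 0.2, 0, 0, 0, -0.2],
  [0.006, -0.018, 0.24, 0, 0, 0, -0.2],
  [0.006, -0.018, 0.27, 0, 0, 0, -0.2],
])

```text
time_s: 15.72
position: [0.4435, 0.2539, 0.059]
tcp_rot: [[0.708, 0.706, -0.001], [0.706, -0.708, -0.0], [-0.001, -0.001, -1.0]]
force: [-0.1, -0.5, -1.2]
opening: 0.604
grasp_force: 6.4
```

>>> step_arm([
  [0, 0, 0.014, 0, 0, 0, -0.2],
  [0, 0, 0.028, 0, 0, 0, -0.2],
  [0, 0, 0.028, 0, 0, 0, -0.2],
  [0, 0, 0.028, 0, 0, 0, -0.2],
  [0, 0, 0.028, 0, 0, 0, -0.2],
])

```text
time_s: 16.13
position: [0.4444, 0.2544, 0.0525]
tcp_rot: [[0.708, 0.707, 0.001], [0.707, -0.708, 0.0], [0.001, 0.001, -1.0]]
force: [0.1, -0.1, -0.7]
opening: 0.599
grasp_force: 6.4
```

```bash
python3 -c "
from h import *
import pickle
go(.444,.252,.0516,45)
print(read_state()['force'])
c=snap('wrist','w8');w=c;s=read_state();R=np.array(s['tcp_rot'])[:2,:2]
hsv=cv2.cvtColor(c['image'],cv2.COLOR_RGB2HSV);im=c['image'].astype(int)
m=((hsv[...,1]>150)&(hsv[...,0]<18)).astype(np.uint8);m[:, :240]=0;m[:,400:]=0;m[200:]=0
n,l,st,ce=cv2.connectedComponentsWithStats(m)
for i in range(1,n):
  if st[i,4]>100: print(st[i],ce[i],(ray(c,[ce[i]],.04)-s['position'][:2])@R)"
```

```text
at [0.4444 0.2544 0.0525] move [-0.007  0.005  0.003] turn [ 0.001 -0.001 -0.001] rows> 0.1 0.0 t 16.1333
[ 0.12522277 -0.05063545 -0.70553842]
[240   0  38  44 824] [252.12621359  14.01941748] [[ 0.12405142 -0.02558104]]
[ 350    0   50   44 1165] [380.49098712  19.09785408] [[0.12234066 0.02419373]]
[ 243   10  129  152 7964] [317.5        106.44889503] [[ 0.09044103 -0.00038314]]
```

>>> step_arm([
  [0, 0, 0, 0, 0, 0, -0.12],
  [0, 0, 0, 0, 0, 0, -0.05],
  [0, 0, 0, 0, 0, 0, 0.02],
  [0, 0, 0, 0, 0, 0, 0.08],
  [0, 0, 0, 0, 0, 0, 0.14],
  [0, 0, 0, 0, 0, 0, 0.2],
  [0, 0, 0, 0, 0, 0, 0.3],
  [0, 0, 0, 0, 0, 0, 0.3],
])

```text
time_s: 16.85
position: [0.4439, 0.2543, 0.0519]
tcp_rot: [[0.708, 0.707, -0.0], [0.707, -0.708, -0.0], [-0.0, -0.0, -1.0]]
force: [-0.3, 0.3, -0.6]
opening: 0.452
grasp_force: 30.0
```

>>> step_arm([
  [0, 0, 0, 0, 0, 0, 0.3],
  [0, 0, 0, 0, 0, 0, 0.3],
  [0, 0, 0, 0, 0, 0, 0.3],
  [0, 0, 0, 0, 0, 0, 0.3],
  [0, 0, 0, 0, 0, 0, 0.3],
  [0, 0, 0, 0, 0, 0, 0.3],
])

```text
time_s: 17.35
position: [0.4439, 0.2543, 0.0519]
tcp_rot: [[0.708, 0.707, -0.0], [0.707, -0.708, -0.0], [-0.0, -0.0, -1.0]]
force: [-1.3, -0.2, 0.2]
opening: 0.456
grasp_force: 30.0
```

>>> step_arm([
  [0, 0, -0.02, 0, 0, 0, 0.3],
  [0, 0, -0.05, 0, 0, 0, 0.3],
  [0, 0, -0.1, 0, 0, 0, 0.3],
  [0, 0, -0.16, 0, 0, 0, 0.3],
  [0, 0, -0.22, 0, 0, 0, 0.3],
  [0, 0, -0.28, 0, 0, 0, 0.3],
  [0, 0, -0.33, 0, 0, 0, 0.3],
  [0, 0, -0.35, 0, 0, 0, 0.3],
])

```text
time_s: 18.02
position: [0.4452, 0.2547, 0.1598]
tcp_rot: [[0.708, 0.707, 0.005], [0.707, -0.708, 0.001], [0.004, 0.002, -1.0]]
force: [0.4, 0.2, -2.0]
opening: 0.456
grasp_force: 30.0
```

>>> step_arm([
  [0, 0, -0.02, 0, 0, 0, 0.3],
  [0, 0, -0.03, 0, 0, 0, 0.3],
  [0, 0, -0.03, 0, 0, 0, 0.3],
  [0, 0, -0.03, 0, 0, 0, 0.3],
  [0, 0, -0.03, 0, 0, 0, 0.3],
  [0, 0, -0.03, 0, 0, 0, 0.3],
  [0, 0, -0.03, 0, 0, 0, 0.3],
  [0, 0, -0.03, 0, 0, 0, 0.3],
])

```text
time_s: 18.68
position: [0.4438, 0.2542, 0.1655]
tcp_rot: [[0.708, 0.707, -0.001], [0.707, -0.708, -0.0], [-0.001, -0.0, -1.0]]
force: [-1.2, 0.2, -1.7]
opening: 0.452
grasp_force: 30.0
```

```bash
python3 -c "
from h import *
c=snap('wrist','w9');print(read_state()['opening'],read_state()['grasp_force'])"
```

```text
0.4487143909253557 29.997902512550354
```

View pics/w9.png

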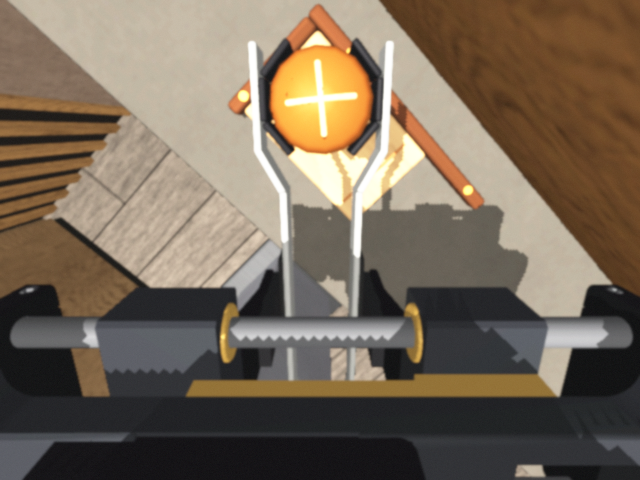

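The roll (322,98) is held between the cups, about 0.12 m up, and the board is still in its corner. I'm handing in.

```bash
python3 -c "
from rig import *
print(hand_in())"
```

```text
the job is handed in; nothing more can be done
None
```

The job is handed in, with no verdict returned: the last picture shows the board home in its corner, and the roll is held in the tongs about 12 cm above the counter.

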